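Feed the coloured stirrers into the narrow-necked jar

ROBOT

A 6-joint arm with a two-finger parallel gripper is mounted at the origin on a cart in front of the work surface, level with it; the furniture and walls round the work are solid. World frame = base frame: x ahead of the robot, y to its left, z up, the work surface at z = 0. Lengths are in m, angles in degrees, forces in N, time in s.
With the tool pointing down it reaches from about 0.25 to 0.725 m from the base axis. Payload 9.7 kg.
Tool frame: the origin (TCP) lies at the very end of the fingers, on their centre line; the grasp point (between the pads) lies 19 mm behind it (bot.grip_depth is the distance from the TCP to the grasp point, in m); z points along the fingers, y is the direction in which the jaws open and shut (so a half turn about z gives the same grasp; the last joint's range is limited). The gripper opens to 85 mm and grips with 20 to 120 N. Pads are 22 mm wide; open, the fingers measure 114 mm over their backs; the gripper's body (76 mm by 85 mm) begins 54 mm behind the grasp point. The pads swing forward as they close: fully open they stand 13 mm farther back than shut.
Start: joints at [67.953, 4.979, 10.078, 95.1, 0, 90], TCP at [0.206, 0.51, 0.231] pointing down, gripper open.
Joint ranges: [-179.16, 179.16], [-48.56, 103.87], [-65.8, 70.77], [-126.05, 130.52], [-82.76, 87.17], [-180, 180]. Speed limits (degrees/s): [127.2, 127.2, 147.25, 180, 180, 180].

INTERFACE

Orientations are given as [roll, pitch, yaw] about the fixed x, y, z axes, in that order (R = Rz(yaw) Ry(pitch) Rx(roll)).
In Python, from workcell import telemetry, optics, order, bot gives the robot as it stands. The module is installed in compiled form; this text tells all that it offers.
- The arm moves only by the shell command python3 -m inch 'ROWS' [FORCE]. ROWS is JSON, a list of rows, each a list of 7 numbers: the shift along the tool's x, y, z in m, then the turn, a rotation vector about the tool's x, y, z in rad, then the closure, from 0 (fully open) to 1 (shut). In form: [[tx, ty, tz, rx, ry, rz, grip], ...]. A call has 1 to 12 rows; each row is the pose to reach, as a shift and turn from the pose commanded when the call began, along the tool's axes at that moment; what a row does not reach only later rows make up. A row lasts 1/12 s, in which the tool goes at most 41.7 mm and 7.16 degrees, less where a joint would pass 70% of its speed; a pose out of reach is approached as far as the arm can. A call with a gripper value outside its range is refused whole. The fingers move at their own pace and stop on an object; FORCE is the grip in N (left out, the last holds). Time passes only in rows, so rows that repeat a pose let the fingers close. It gives the time, the measured TCP pose, the force and the opening at its end, in the units of the state.
- telemetry.get_obs(): the state, without advancing time (a new reading comes with each control period).
- optics.camera(name): name is "side" or "top"; returns (picture, depth): 480x640x3 uint8, red, green, blue; 480x640 float32, m along the optical axis (not along the pixel's ray), 0 where there is no reading.
- optics.camera_info(name): a dict with "camera_matrix" (3x3 intrinsics, pixels), "xyz" and "attitude" of the camera in the world. Camera axes: x right, y down, z forward; pixel columns grow to the right and rows downward; lengths in m; the calibration is good to about 2 mm. A picture is of the moment at which its call begins. camera_info takes no time and is no camera call.
- order.job_done(): hands the job in, once; it reports no verdict.
The state is a dict: "time": time; "q": joint angles; "qd": joint speeds; "joint_efforts": joint torques, N m; "ee_pos": TCP position; "tcp_rot": TCP orientation; "wrist_force": force on the tool from outside, world axes, zero at the start; "torque": the same for the moment, N m; "opening": finger opening in m.
Only numpy, scipy, OpenCV 4.12 (cv2) and the standard library are available. Lean on these libraries where they do the work, as an engineer would, in place of code of your own. Each camera call takes 0.05 s, during which the arm holds its last target. There are 200 camera calls.

TASK

Move the three coloured stirrers (teal, red and lime) from the grey stand into the blue jar, one at a time through its narrow neck, so that each stands right down inside the jar. Leave the white stirrer in the stand, and do not tip or push the jar, the kitchen-roll pole or the other things around.

Things in the scene. Friction and masses are not known exactly. Their poses are not given: they have to be found in the camera images.
- stick_1_center (a point): the teal (light blue) stirrer: rigid stick 215 mm long, 30 g; round shaft 13 mm thick at the foot, 10 mm higher up, flattened over the top 60 mm to a paddle 11 mm wide, 8 to 5 mm thick. This point is its centre, half-way along; z runs along the stick towards the paddle. It starts upright in a well of the stand, foot 10 mm up, top at 225 mm; flat faces look along the stand's y
- stick_2_center (a point): the red stirrer: rigid stick 215 mm long, 30 g; round shaft 13 mm thick at the foot, 10 mm higher up, flattened over the top 60 mm to a paddle 11 mm wide, 8 to 5 mm thick. This point is its centre, half-way along; z runs along the stick towards the paddle. It starts upright in a well of the stand, foot 10 mm up, top at 225 mm; flat faces look along the stand's y
- stick_4_center (a point): the lime green stirrer: rigid stick 215 mm long, 30 g; round shaft 13 mm thick at the foot, 10 mm higher up, flattened over the top 60 mm to a paddle 11 mm wide, 8 to 5 mm thick. This point is its centre, half-way along; z runs along the stick towards the paddle. It starts upright in a well of the stand, foot 10 mm up, top at 225 mm; flat faces look along the stand's y
- stick_3_center (a point): the white stirrer, same shape and size as the coloured ones, also standing in the stand; this point is its centre. It stays in the stand
- stand: grey stand fixed to the worktop, 145 (x) x 56 (y) x 80 mm high, origin at the centre of its underside, x along its row of wells, within 0.5 rad of the robot's x. Four vertical wells, 17 x 15 mm, 70 mm deep, staggered at (x, y) = (-51,-10), (-17,10), (17,-10), (51,10) mm; any stirrer in any well. Stirrers pull straight up, 70 mm to come free
- jar: loose round blue stoneware jar, 1.5 kg, 130 mm high, origin at the centre of its underside, z up. Belly 116 mm outer diameter, narrowing to a straight neck from 105 to 130 mm up: 62 mm outer, 52 mm inner diameter. Wall 5 mm, inner floor 6 mm up (about 80 mm across). A stirrer standing in it leans on the neck and sticks out about 90 mm above it. It stands left or right of the kitchen-roll pole, the stand on the other side
- pole_center (a point): dark red kitchen-roll pole, 32 mm thick and 328 mm tall, on a round foot 140 mm across and 16 mm high, loose (0.6 kg), standing between stand and jar; this point is on its axis half-way up
- candle_center (a point): green candle, 52 mm diameter, 144 mm high, loose, beside the jar; this point is its centre
- pepper_center (a point): pepper shaker, 44 mm diameter, 90 mm high, loose, beside the stand; this point is its centre
- mug_center (a point): white mug, 92 mm wide, 127 mm over its handle, 95 mm high, loose, behind the pole; this point is its centre, half-way up
- spoon_center (a point): table spoon, 187 x 31 x 6 mm, lying loose at the far left; this point is its centre, 3 mm above the worktop
Not all that is in view belongs to the job. Leave any pink look-alike of the jar alone.

How it is judged:
By the outcome, as a careful person would: the job done as asked, in the order asked, and still so for the second after the job is handed in, with the robot touching nothing.
It also fails if it takes over 72 s, if anything falls off the work surface, if the arm or the gripper's body presses on something with over 40 N, if the wrist force passes 120 N, or if a joint passes its speed limit or range.

## Working session

There is one attempt and no reset: what is moved stays moved. The work goes in short steps, Python scripts to look and compute and a shell command to move; the robot and the scene stay as the last step left them, time stands still between calls to the robot, and variables do not carry over. Pictures are saved under pics/ and viewed, about 8 in all and at most 12, crops included, and the job is handed in when it is done.

```bash
mkdir -p pics; python3 - <<'E'
from workcell import telemetry, optics, order, bot
import cv2,numpy as np
s=telemetry.get_obs(); print(s['time'],s['ee_pos'],s['tcp_rot'],s['opening'],bot.grip_depth)
for n in("side","top"):
    p,d=optics.camera(n); cv2.imwrite(f"pics/{n}0.png",p[:,:,::-1]); np.savez(f"pics/{n}0.npz",p=p,d=d)
    print(n,optics.camera_info(n))
E
```

```text
0.0 [0.20636332 0.5095569  0.23055892] [-1.79920979e+02  5.25899930e-04  1.57953900e+02] 0.08552635774100598 0.0187
side {'camera_matrix': array([[441.15907658,   0.        , 321.55530749],
       [  0.        , 441.15907658, 242.48857634],
       [  0.        ,   0.        ,   1.        ]]), 'xyz': array([ 0.19055026, -0.76182308,  0.59485623]), 'attitude': array([-118.22964524,   -1.45058665,  -18.41940817])}
top {'camera_matrix': array([[511.86224329,   0.        , 317.71210451],
       [  0.        , 511.86224329, 242.04681143],
       [  0.        ,   0.        ,   1.        ]]), 'xyz': array([0.41844131, 0.10182296, 1.15900293]), 'attitude': array([-174.45430962,   -0.63579174,  -90.80920938])}
```

View pics/top0.png

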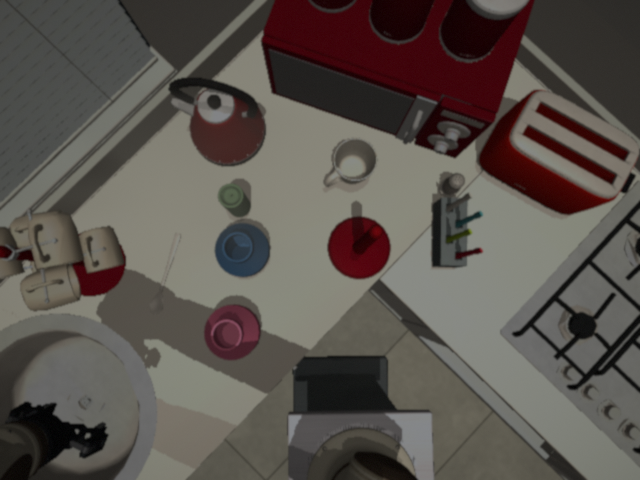

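View pics/side0.png

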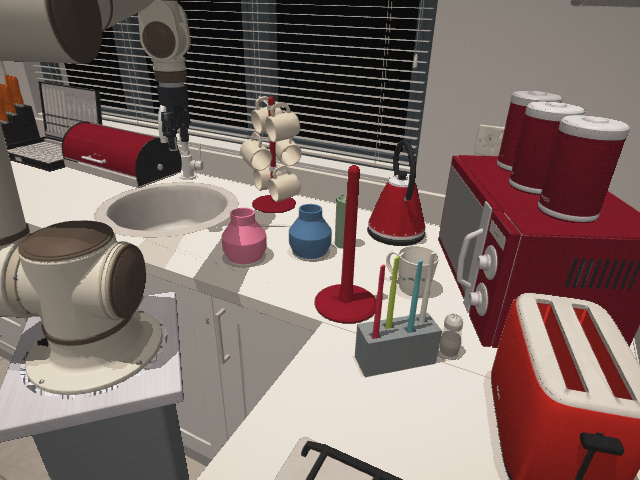

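The top view shows the jar at (242,249), the pole foot at (358,248), the pink look-alike at (232,332), the candle at (233,198), the mug at (352,162) and the stand at (450,230). The paddles lean outward: red (470,252), lime (460,236), teal (468,217), white (460,200). The side view confirms the order red, lime, teal, white going away from the robot.

```bash
cat >h.py <<'E'
import numpy as np,cv2
from scipy.spatial.transform import Rotation as R
from workcell import optics
def cam(n):
    i=optics.camera_info(n); return i['camera_matrix'],np.array(i['xyz']),R.from_euler('xyz',i['attitude'],degrees=True).as_matrix()
def cloud(n,d):
    K,t,r=cam(n); v,u=np.mgrid[:480,:640]
    return (np.stack([(u-K[0,2])/K[0,0]*d,(v-K[1,2])/K[1,1]*d,d],-1)@r.T)+t
def onz(n,u,v,z):
    K,t,r=cam(n); w=r@np.array([(u-K[0,2])/K[0,0],(v-K[1,2])/K[1,1],1]); return t+w*(z-t[2])/w[2]
def proj(n,P):
    K,t,r=cam(n); c=(np.asarray(P)-t)@r; return c[...,:2]/c[...,2:]*[K[0,0],K[1,1]]+K[:2,2]
def hsv(p): return cv2.cvtColor(p,cv2.COLOR_RGB2HSV)
def mask(p,c):
    H=hsv(p); h,s,v=H[...,0].astype(int),H[...,1],H[...,2]
    return {'red':((h<6)|(h>172))&(s>150)&(v>60),'lime':(h>25)&(h<42)&(s>120)&(v>50),'teal':(h>85)&(h<100)&(s>90)&(v>50),'blue':(h>100)&(h<115)&(s>100)&(v>40)}[c]
E
python3 - <<'E'
from h import *
D={n:np.load(f'pics/{n}0.npz') for n in('side','top')}
for n in D:
    p,d=D[n]['p'],D[n]['d']; C=cloud(n,d); x,y,z=C[...,0],C[...,1],C[...,2]
    near=(x>.25)&(x<.62)&(y<-.06)&(y>-.3)&(d>0)
    for c in('red','lime','teal'):
        m=mask(p,c)&near&(z>.085)&(z<.25)
        Q=C[m]; print(n,c,len(Q))
        for a,b in((.09,.13),(.13,.17),(.17,.2),(.2,.235)):
            q=Q[(Q[:,2]>=a)&(Q[:,2]<b)]
            if len(q): print('   ',a,len(q),np.median(q,0).round(4))
    m=near&(z>.074)&(z<.086); 
    if m.sum()>20:
        q=C[m]; print(n,'stand top',m.sum(),cv2.minAreaRect((q[:,:2]*1000).astype(np.float32)),np.median(q,0))
    w=(hsv(p)[...,1]<60)&near&(z>.1)&(z<.24)
    print('white',w.sum(),np.median(C[w],0) if w.any() else 0)
    m=mask(p,'blue')&(x>.2)&(y>.1)&(y<.45)&(d>0)
    q=C[m&(z>.12)&(z<.14)]; print(n,'neck',len(q),cv2.minEnclosingCircle((q[:,:2]*1000).astype(np.float32)) if len(q) else 0, q[:,2].max() if len(q) else 0)
    q=C[mask(p,'red')&(x>.2)&(x<.55)&(y<.12)&(y>-.1)&(d>0)]; 
    for a,b in ((.005,.03),(.1,.3),(.3,.34)):
        k=q[(q[:,2]>a)&(q[:,2]<b)]; print('pole',a,len(k),(k.min(0),k.max(0)) if len(k) else 0)
E
```

```text
side red 326
    0.09 95 [ 0.4868 -0.2139  0.1097]
    0.13 110 [ 0.4867 -0.2135  0.1487]
    0.17 56 [ 0.4879 -0.2134  0.1858]
    0.2 52 [ 0.4883 -0.2122  0.2133]
side lime 311
    0.09 91 [ 0.5216 -0.1955  0.1111]
    0.13 93 [ 0.5218 -0.1954  0.1508]
    0.17 61 [ 0.5222 -0.1946  0.1853]
    0.2 53 [ 0.5222 -0.1942  0.212 ]
side teal 303
    0.09 91 [ 0.5546 -0.217   0.1096]
    0.13 93 [ 0.555  -0.2168  0.1522]
    0.17 60 [ 0.555  -0.2163  0.1858]
    0.2 48 [ 0.5557 -0.2158  0.2124]
side stand top 1436 ((540.6483154296875, -202.61778259277344), (60.86697006225586, 146.5925750732422), 87.11782836914062) [ 0.53721584 -0.20953477  0.07787804]
white 346 [ 0.5888952  -0.19802517  0.15748731]
side neck 140 ((508.3810119628906, 248.55250549316406), 32.1573600769043) 0.12890368115183415
pole 0.005 1336 (array([ 0.44589625, -0.07843682,  0.00506294]), array([0.54998735, 0.05602402, 0.02984291]))
pole 0.1 973 (array([ 0.50132118, -0.02220316,  0.100038  ]), array([ 0.52504605, -0.00418606,  0.29972196]))
pole 0.3 146 (array([ 0.50338162, -0.01977545,  0.30000435]), array([ 0.52392395, -
[... 206 characters left out ...]
 [ 0.5246 -0.1891  0.2255]
top teal 7
    0.2 7 [ 0.5589 -0.2113  0.2246]
top stand top 1438 ((541.8358154296875, -200.40676879882812), (57.219783782958984, 145.6526336669922), 87.36933135986328) [ 0.54074663 -0.19560848  0.08090945]
white 220 [ 0.58908916 -0.19208077  0.17974873]
top neck 103 ((508.8979797363281, 252.9281768798828), 29.781599044799805) 0.13524340542761637
pole 0.005 1853 (array([ 0.44963441, -0.07374221,  0.00612359]), array([0.549718  , 0.06241264, 0.0285818 ]))
pole 0.1 7 (array([ 0.50470575, -0.01163281,  0.12800756]), array([ 0.5065402 , -0.00919021,  0.29941751]))
pole 0.3 125 (array([ 0.50516535, -0.01527998,  0.31798542]), array([0.52553723, 0.0044471 , 0.33249172]))
```

```bash
python3 -m inch '[[-0.171,-0.271,-0.1,0,0,1.378,0.3],[-0.171,-0.271,-0.1,0,0,1.378,0.3],[-0.171,-0.271,-0.1,0,0,1.378,0.3],[-0.171,-0.271,-0.1,0,0,1.378,0.3],[-0.171,-0.271,-0.1,0,0,1.378,0.3],[-0.171,-0.271,-0.1,0,0,1.378,0.3],[-0.171,-0.271,-0.1,0,0,1.378,0.5],[-0.171,-0.271,-0.1,0,0,1.378,0.5],[-0.171,-0.271,-0.1,0,0,1.378,0.5],[-0.171,-0.271,-0.1,0,0,1.378,0.5],[-0.171,-0.271,-0.1,0,0,1.378,0.5],[-0.171,-0.271,-0.1,0,0,1.378,0.5]]' 40
python3 -m inch '[[-0.298,0.116,0,0,0,1.378,0.5],[-0.298,0.116,0,0,0,1.378,0.5],[-0.298,0.116,0,0,0,1.378,0.5],[-0.298,0.116,0,0,0,1.378,0.5],[-0.298,0.116,0,0,0,1.378,0.5],[-0.298,0.116,0,0,0,1.378,0.5],[-0.298,0.116,0,0,0,1.378,0.5],[-0.298,0.116,0,0,0,1.378,0.5],[-0.298,0.116,0,0,0,1.378,0.5],[-0.298,0.116,0,0,0,1.378,0.5],[-0.298,0.116,0,0,0,1.378,0.5],[-0.298,0.116,0,0,0,1.378,0.5]]'
python3 -c "
from workcell import telemetry
print(telemetry.get_obs())"
```

```text
time: 1.1
ee_pos: [0.2633, 0.194, 0.3313]
tcp_rot: [180.0, -0.0, 78.6]
wrist_force: [0.9, -0.4, -0.1]
opening: 0.0429
time: 2.1
ee_pos: [0.3202, -0.1205, 0.3309]
tcp_rot: [-180.0, 0.1, -0.2]
wrist_force: [-0.7, 0.3, 0.6]
opening: 0.0427
{'time': 2.1, 'q': array([-2.06315598e+01, -1.89329546e+01,  4.55980226e-02,  1.09033189e+02,
        2.72286657e-03,  1.59526085e+02]), 'qd': array([ 6.84787876e-01, -1.93431640e-01, -2.43760817e-02, -9.92100642e-03,
       -2.08578897e-02,  1.71826072e+01]), 'joint_efforts': array([-6.37921728e-01, -2.23975468e+01,  4.32954061e+01, -9.08019778e-03,
       -1.30221955e-02,  8.21119454e-01]), 'ee_pos': array([ 0.32020401, -0.12054364,  0.33093107]), 'tcp_rot': array([-1.79978338e+02,  5.02330118e-02, -1.57636474e-01]), 'wrist_force': array([-0.65249771,  0.25450991,  0.56488094]), 'torque': array([-0.01593779,  0.00869023, -0.02802993]), 'opening': 0.04272048544900131}
```

```bash
python3 -m inch '[[0,0,0,0,0,-1.49,0.5],[0,0,0,0,0,-1.49,0.5],[0,0,0,0,0,-1.49,0.5],[0,0,0,0,0,-1.49,0.5],[0,0,0,0,0,-1.49,0.5],[0,0,0,0,0,-1.49,0.5],[0,0,0,0,0,-1.49,0.5],[0,0,0,0,0,-1.49,0.5],[0,0,0,0,0,-1.49,0.5],[0,0,0,0,0,-1.49,0.5],[0,0,0,0,0,-1.49,0.5],[0,0,0,0,0,-1.49,0.5]]' >/dev/null
python3 -m inch '[[0,0,0,0,0,-1.49,0.5],[0,0,0,0,0,-1.49,0.5],[0,0,0,0,0,-1.49,0.5],[0,0,0,0,0,-1.49,0.5],[0,0,0,0,0,-1.49,0.5],[0,0,0,0,0,-1.49,0.5],[0,0,0,0,0,-1.49,0.5],[0,0,0,0,0,-1.49,0.5],[0,0,0,0,0,-1.49,0.5],[0,0,0,0,0,-1.49,0.5],[0,0,0,0,0,-1.49,0.5],[0,0,0,0,0,-1.49,0.5]]'
python3 -m inch '[[0,0,0,0,0,-0.1616,0.5],[0,0,0,0,0,-0.1616,0.5],[0,0,0,0,0,-0.1616,0.5]]'
python3 -c "
from workcell import telemetry
s=telemetry.get_obs();print(s['q'],s['ee_pos'],s['tcp_rot'])"
```

```text
time: 4.1
ee_pos: [0.3203, -0.12, 0.331]
tcp_rot: [180.0, -0.0, 171.5]
wrist_force: [0.2, 0.2, 0.3]
opening: 0.0428
time: 4.35
ee_pos: [0.3203, -0.1201, 0.331]
tcp_rot: [180.0, -0.0, -179.6]
wrist_force: [-0.7, -0.8, -0.5]
opening: 0.0424
[-2.05477582e+01 -1.89579075e+01  3.98125036e-02  1.09032208e+02
  6.97894980e-05 -2.09568736e+01] [ 0.3202911  -0.12005596  0.33103173] [ 1.79987600e+02 -3.21814151e-02 -1.79590881e+02]
```

```bash
python3 -m inch '[[-0.237,-0.093,0,0,0,0,0.5],[-0.237,-0.093,0,0,0,0,0.5],[-0.237,-0.093,0,0,0,0,0.5],[-0.237,-0.093,0,0,0,0,0.5],[-0.237,-0.093,0,0,0,0,0.5],[-0.237,-0.093,0,0,0,0,0.5],[-0.237,-0.093,0,0,0,0,0.5],[-0.237,-0.093,0.075,0,0,0,0.5],[-0.237,-0.093,0.075,0,0,0,0.5],[-0.237,-0.093,0.075,0,0,0,0.5]]'
python3 - <<'E'
from h import *
p,d=optics.camera('side'); q,e=optics.camera('top')
cv2.imwrite('pics/s1.png',np.hstack([cv2.resize(p[150:390,330:530],None,fx=2,fy=2),cv2.resize(q[140:300,380:540],(400,480))])[:,:,::-1])
E
```

```text
time: 5.18
ee_pos: [0.5551, -0.212, 0.2468]
tcp_rot: [179.7, -0.8, -179.9]
wrist_force: [-0.9, 1.0, -2.3]
opening: 0.0427
```

View pics/s1.png

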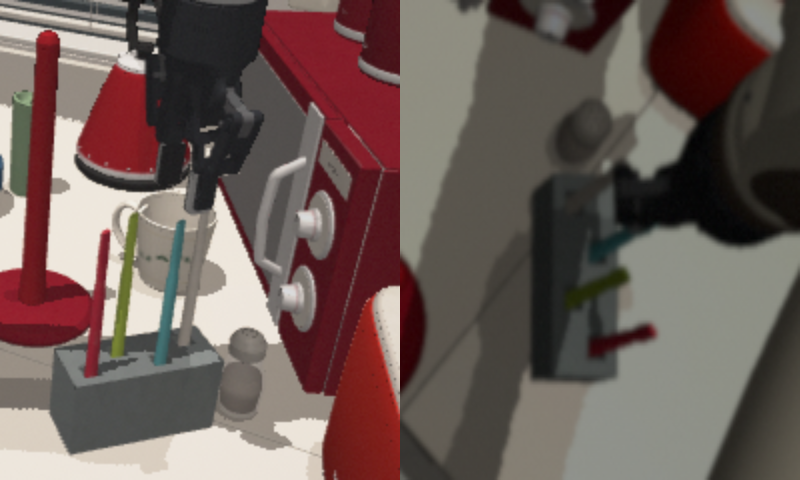

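```bash
python3 - <<'E'
from h import *
f=lambda P:((proj('side',P)-[330,150])*2).round(0)
for P in ([.5551,-.212,.2468],[.5551,-.240,.2468],[.5551,-.184,.2468],[.5578,-.2115,.225]): print(f(P))
from workcell import telemetry
s=telemetry.get_obs();print(s['ee_pos'],s['tcp_rot'])
E
```

```text
[181. 196.]
[199. 212.]
[165. 181.]
[180. 218.]
[ 0.55659255 -0.21260946  0.25594491] [ 1.79942967e+02 -1.50117551e-01 -1.79908115e+02]
```

The picture shows the fingers straddling the teal top at crop (180,222). The predicted TCP and stick top project to the same column, so I can descend.

```bash
python3 -m inch '[[-0.001,0.001,0.03,0,0,0,0.5],[-0.001,0.001,0.06,0,0,0,0.5],[-0.001,0.001,0.078,0,0,0,0.5],[-0.001,0.001,0.078,0,0,0,0.5],[-0.001,0.001,0.078,0,0,0,0.5],[-0.001,0.001,0.078,0,0,0,1],[-0.001,0.001,0.078,0,0,0,1],[-0.001,0.001,0.078,0,0,0,1],[-0.001,0.001,0.078,0,0,0,1],[-0.001,0.001,0.078,0,0,0,1],[-0.001,0.001,0.078,0,0,0,1]]' 50
python3 -m inch '[[0,0,-0.03,0,0,0,1],[0,0,-0.06,0,0,0,1],[0,0,-0.09,0,0,0,1],[0,0,-0.12,0,0,0,1],[0,0,-0.15,0,0,0,1],[0,0,-0.17,0,0,0,1],[0,0,-0.17,0,0,0,1],[0,0,-0.17,0,0,0,1]]'
python3 - <<'E'
from h import *
from workcell import telemetry
s=telemetry.get_obs();print(s['q'],s['ee_pos'],s['tcp_rot'])
p,d=optics.camera('side'); C=cloud('side',d)
Q=C[mask(p,'teal')&(C[...,1]<-.06)&(C[...,1]>-.3)&(C[...,2]>.08)]
for a in np.arange(.08,.36,.04):
    q=Q[(Q[:,2]>=a)&(Q[:,2]<a+.04)]
    if len(q): print(a,len(q),np.median(q,0).round(4),q[:,2].min(),q[:,2].max())
E
```

```text
time: 6.2
ee_pos: [0.5591, -0.2123, 0.1807]
tcp_rot: [-179.9, 0.2, -179.9]
wrist_force: [0.4, 0.1, 7.2]
opening: 0.0063
time: 6.87
ee_pos: [0.5588, -0.2123, 0.35]
tcp_rot: [-179.9, 0.2, -180.0]
wrist_force: [0.2, 0.1, -0.9]
opening: 0.005
[-2.08004578e+01  1.71939352e+01  3.79937487e+01  1.10614273e+02
 -1.27080536e-03 -2.08464540e+01] [ 0.5587821  -0.21227328  0.350003  ] [-1.79932785e+02  1.72942338e-01 -1.79953904e+02]
0.15999999999999998 75 [ 0.554  -0.2174  0.1895] 0.17820612409095388 0.19971557512900884
0.19999999999999998 133 [ 0.5541 -0.2173  0.2198] 0.20007826275977642 0.23987393965687565
0.24 136 [ 0.5541 -0.2167  0.2603] 0.2403714902248385 0.27992610544870195
0.27999999999999997 139 [ 0.5545 -0.2166  0.2997] 0.28004091661613056 0.31952690657646754
0.31999999999999995 86 [ 0.5551 -0.2164  0.3316] 0.3203815023972776 0.34429074762851075
```

```bash
python3 -m inch '[[0,0,-0.04,0,0,0,1],[0,0,-0.07,0,0,0,1],[0.199,0.162,-0.07,0,0,0,1],[0.199,0.162,-0.07,0,0,0,1],[0.199,0.162,-0.07,0,0,0,1],[0.199,0.162,-0.07,0,0,0,1],[0.199,0.162,-0.07,0,0,0,1],[0.199,0.162,-0.07,0,0,0,1],[0.199,0.162,-0.07,0,0,0,1],[0.199,0.162,-0.07,0,0,0,1]]'
python3 -m inch '[[0,0.04,0,0,0,0,1],[0,0.08,0,0,0,0,1],[0,0.11,0.02,0,0,0,1],[-0.157,0.301,0.06,0,0,0,1],[-0.157,0.301,0.06,0,0,0,1],[-0.157,0.301,0.06,0,0,0,1],[-0.157,0.301,0.06,0,0,0,1],[-0.157,0.301,0.06,0,0,0,1],[-0.157,0.301,0.06,0,0,0,1],[-0.157,0.301,0.06,0,0,0,1],[-0.157,0.301,0.06,0,0,0,1],[-0.157,0.301,0.06,0,0,0,1]]'
cat >>h.py <<'E'
def held(c,box=(.4,.65,.15,.35)):
    p,d=optics.camera('side'); C=cloud('side',d)
    Q=C[mask(p,c)&(C[...,0]>box[0])&(C[...,0]<box[1])&(C[...,1]>box[2])&(C[...,1]<box[3])&(d>0)]
    for a in np.arange(.0,.5,.04):
        q=Q[(Q[:,2]>=a)&(Q[:,2]<a+.04)]
        if len(q)>8: print(c,len(q),np.median(q,0).round(4),'z',q[:,2].min().round(3),q[:,2].max().round(3))
    q=C[mask(p,'blue')&(C[...,2]>.115)&(C[...,2]<.135)&(C[...,1]>.15)&(C[...,1]<.35)&(C[...,0]<.65)]
    print('neck',len(q),cv2.minEnclosingCircle((q[:,:2]*1000).astype(np.float32)))
    return p
E
python3 - <<'E'
from h import *
from workcell import telemetry
s=telemetry.get_obs();print(s['q'],s['ee_pos'],s['tcp_rot'],s['opening'])
p=held('teal'); q,e=optics.camera('top')
cv2.imwrite('pics/s2.png',np.hstack([cv2.resize(p[80:280,210:410],(400,400)),cv2.resize(q[140:340,150:350],(400,400))])[:,:,::-1])
E
```

```text
time: 7.75
ee_pos: [0.3566, -0.0487, 0.4191]
tcp_rot: [-180.0, 0.1, -179.8]
wrist_force: [0.5, 0.1, 0.2]
opening: 0.0053
time: 8.75
ee_pos: [0.5163, 0.2507, 0.3567]
tcp_rot: [-179.9, -0.1, -179.9]
wrist_force: [-0.6, 0.1, -0.0]
opening: 0.0054
[ 2.59046692e+01  1.42518648e+01  3.51595394e+01  1.11065212e+02
 -1.12324973e-02  2.58518165e+01] [0.51634978 0.25071587 0.35673582] [-1.79921198e+02 -1.36873577e-01 -1.79947226e+02] 0.005376878475366608
teal 25 [0.5132 0.2441 0.1932] z 0.185 0.2
teal 66 [0.5133 0.2452 0.2195] z 0.2 0.239
teal 64 [0.5138 0.2458 0.2592] z 0.24 0.28
teal 71 [0.5131 0.2468 0.2999] z 0.281 0.32
teal 48 [0.5138 0.2459 0.3365] z 0.32 0.351
neck 213 ((508.95977783203125, 248.8179931640625), 32.447715759277344)
```

View pics/s2.png

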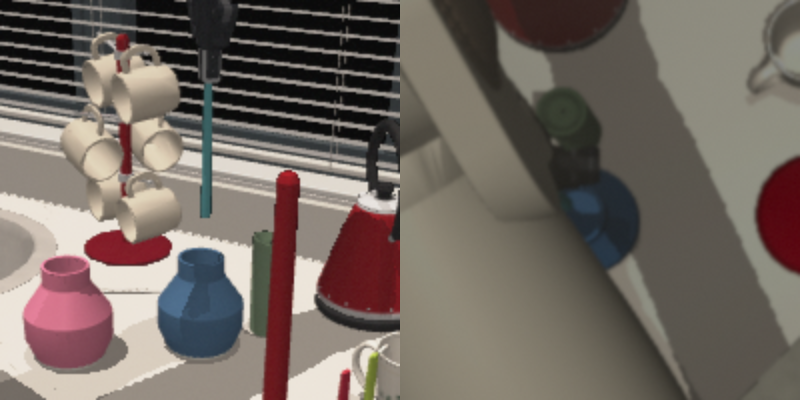

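Side crop: the teal stirrer hangs vertically at (206,215), just above the jar neck at (201,258). Inserting, tilting slightly outward, then releasing.

```bash
python3 -m inch '[[0,0,0.035,0,0,0,1],[0,0,0.07,0,0,0,1],[0,0,0.1,0,0,0,1],[0,0,0.13,0,0,0,1],[0,0,0.155,0,0,0,1],[0,0,0.172,0,0,0,1],[-0.007,0,0.173,0,0.04,0,1],[-0.015,0,0.174,0,0.087,0,1],[-0.015,0,0.174,0,0.087,0,1],[-0.015,0,0.174,0,0.087,0,1]]'
python3 -m inch '[[0,0,0,0,0,0,0.65],[0,0,0,0,0,0,0.65],[0,0,0,0,0,0,0.65],[0,0,-0.02,0,0,0,0.6],[0,0,-0.05,0,0,0,0.6],[0,0,-0.09,0,0,0,0.6],[0,0,-0.13,0,0,0,0.6],[0,0,-0.13,0,0,0,0.6]]'
python3 - <<'E'
from h import *
from workcell import telemetry
s=telemetry.get_obs();print(s['q'],s['ee_pos'],s['tcp_rot'],s['opening'])
p=held('teal')
cv2.imwrite('pics/s3.png',cv2.resize(p[100:300,210:410],(600,600))[:,:,::-1])
E
```

```text
time: 9.68
ee_pos: [0.5313, 0.25, 0.185]
tcp_rot: [180.0, -4.9, 180.0]
wrist_force: [-0.6, 0.5, -0.1]
opening: 0.0055
time: 10.35
ee_pos: [0.5431, 0.2514, 0.3237]
tcp_rot: [179.7, -4.2, -179.9]
wrist_force: [-0.7, -0.1, 0.7]
opening: 0.0341
[ 23.88131553  20.26448543  38.64166935 112.12598729   2.00469038
  23.74626808] [0.54313881 0.25137725 0.32371168] [ 179.67696389   -4.23820852 -179.91861196] 0.03411052268965257
teal 58 [0.5278 0.2468 0.1375] z 0.121 0.16
teal 49 [0.5327 0.2481 0.182 ] z 0.161 0.2
teal 27 [0.5361 0.2493 0.2085] z 0.2 0.218
neck 182 ((508.7517395019531, 249.6509246826172), 32.62510299682617)
```

View pics/s3.png

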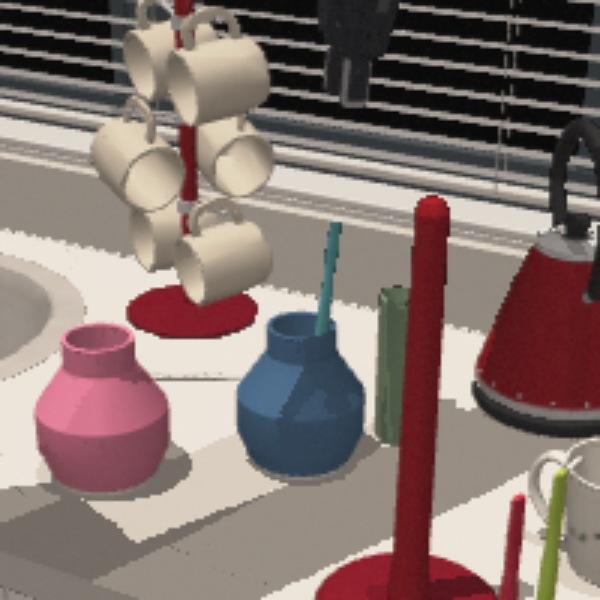

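Picture: teal stands right down in the jar, leaning to the far right at (330,230), and the jar has not moved. Next is red.

```bash
python3 -m inch '[[0.18,-0.19,0.006,0,-0.087,0,0.5],[0.18,-0.19,0.006,0,-0.087,0,0.5],[0.18,-0.19,0.006,0,-0.087,0,0.5],[0.18,-0.19,0.006,0,-0.087,0,0.5],[0.18,-0.19,0.006,0,-0.087,0,0.5],[0.18,-0.19,0.006,0,-0.087,0,0.5],[0.18,-0.19,0.006,0,-0.087,0,0.5],[0.18,-0.19,0.006,0,-0.087,0,0.5],[0.18,-0.19,0.006,0,-0.087,0,0.5]]'
python3 -m inch '[[0,-0.04,0,0,0,0,0.5],[0,-0.08,0,0,0,0,0.5],[0,-0.12,0,0,0,0,0.5],[-0.127,-0.269,0,0,0,0,0.5],[-0.127,-0.269,0,0,0,0,0.5],[-0.127,-0.269,0,0,0,0,0.5],[-0.127,-0.269,0,0,0,0,0.5],[-0.127,-0.269,0.04,0,0,0,0.5],[-0.127,-0.269,0.07,0,0,0,0.5],[-0.127,-0.269,0.07,0,0,0,0.5],[-0.127,-0.269,0.07,0,0,0,0.5]]'
python3 - <<'E'
from h import *
from workcell import telemetry
s=telemetry.get_obs();print(s['q'],s['ee_pos'],s['tcp_rot'],s['opening'])
p,d=optics.camera('side'); C=cloud('side',d)
for c in('red','lime'):
    q=C[mask(p,c)&(C[...,1]<-.12)&(C[...,0]<.6)&(C[...,2]>.085)&(C[...,2]<.25)];print(c,len(q),np.median(q,0),q[:,2].max())
E
```

```text
time: 11.15
ee_pos: [0.3616, 0.0601, 0.3238]
tcp_rot: [180.0, 0.1, 180.0]
wrist_force: [0.0, -0.7, -0.8]
opening: 0.0427
time: 12.07
ee_pos: [0.4892, -0.2072, 0.2512]
tcp_rot: [179.9, -0.3, -179.9]
wrist_force: [0.2, -0.3, 0.9]
opening: 0.0427
[-2.29629422e+01  3.21070123e+00  1.04322277e+01  9.75472203e+01
  8.42551393e-03 -2.30273276e+01] [ 0.48915517 -0.20721526  0.25117741] [ 179.86484305   -0.29644592 -179.93528889] 0.042734510812316766
red 3050 [ 0.58804592 -0.4811034   0.1350654 ] 0.223935220757202
lime 288 [ 0.52217936 -0.19516946  0.1522568 ] 0.22322565642723163
```

```bash
python3 -m inch '[[0,-0.001,0.03,0,0,0,0.5],[0,-0.001,0.06,0,0,0,0.5],[0,-0.001,0.073,0,0,0,0.5],[0,-0.001,0.073,0,0,0,0.5],[0,-0.001,0.073,0,0,0,0.5],[0,-0.001,0.073,0,0,0,1],[0,-0.001,0.073,0,0,0,1],[0,-0.001,0.073,0,0,0,1],[0,-0.001,0.073,0,0,0,1],[0,-0.001,0.073,0,0,0,1],[0,-0.001,0.073,0,0,0,1]]' 50
python3 -m inch '[[0,0,-0.03,0,0,0,1],[0,0,-0.06,0,0,0,1],[0,0,-0.09,0,0,0,1],[0,0,-0.12,0,0,0,1],[0,0,-0.15,0,0,0,1],[0,0,-0.17,0,0,0,1],[0,0,-0.18,0,0,0,1],[0,0,-0.18,0,0,0,1]]'
python3 - <<'E'
from h import *
from workcell import telemetry
s=telemetry.get_obs();print(s['q'],s['ee_pos'],s['tcp_rot'],s['opening'])
held('red',(.4,.56,-.3,-.12))
E
```

```text
time: 13.03
ee_pos: [0.4906, -0.2093, 0.1825]
tcp_rot: [-179.9, 0.2, -180.0]
wrist_force: [0.2, -0.1, 7.9]
opening: 0.0063
time: 13.7
ee_pos: [0.4902, -0.2093, 0.3635]
tcp_rot: [-179.9, 0.2, -180.0]
wrist_force: [0.0, -0.0, 0.0]
opening: 0.0051
[-2.31222908e+01  7.97993684e+00  2.86378352e+01  1.10396008e+02
 -9.01622028e-04 -2.31653381e+01] [ 0.49017303 -0.20930682  0.36354153] [-179.89614633    0.24042068 -179.9567369 ] 0.0051037461430455755
red 35 [ 0.4872 -0.2145  0.1947] z 0.19 0.199
red 143 [ 0.4869 -0.2145  0.22  ] z 0.2 0.24
red 150 [ 0.4869 -0.2142  0.2616] z 0.24 0.28
red 173 [ 0.4865 -0.2135  0.3003] z 0.281 0.32
red 163 [ 0.4865 -0.213   0.3383] z 0.32 0.358
neck 183 ((508.7512512207031, 249.9359588623047), 33.5023193359375)
```

```bash
python3 -m inch '[[0.13,0.159,0,0,0,0,1],[0.13,0.159,0,0,0,0,1],[0.13,0.159,0,0,0,0,1],[0.13,0.159,0,0,0,0,1],[0.13,0.159,0,0,0,0,1],[0.13,0.159,0,0,0,0,1],[0.13,0.159,0,0,0,0,1]]'
python3 -m inch '[[0,0.04,0,0,0,0,1],[0,0.08,0,0,0,0,1],[0,0.11,0,0,0,0,1],[-0.139,0.301,0,0,0,0,1],[-0.139,0.301,0,0,0,0,1],[-0.139,0.301,0,0,0,0,1],[-0.139,0.301,0,0,0,0,1],[-0.139,0.301,0,0,0,0,1],[-0.139,0.301,0,0,0,0,1],[-0.139,0.301,0,0,0,0,1],[-0.139,0.301,0,0,0,0,1],[-0.139,0.301,0,0,0,0,1]]'
python3 - <<'E'
from h import *
from workcell import telemetry
s=telemetry.get_obs();print(s['q'],s['ee_pos'],s['tcp_rot'],s['opening'])
held('red',(.47,.53,.2,.3)); held('teal')
E
```

```text
time: 14.33
ee_pos: [0.3586, -0.0492, 0.3604]
tcp_rot: [-180.0, 0.1, -179.8]
wrist_force: [0.7, -0.1, -0.3]
opening: 0.0053
time: 15.33
ee_pos: [0.4989, 0.2502, 0.3593]
tcp_rot: [-179.9, -0.1, -180.0]
wrist_force: [0.3, -0.9, -1.2]
opening: 0.0054
[ 2.66429022e+01  1.19071407e+01  3.26489080e+01  1.10859490e+02
 -1.44759800e-02  2.66335725e+01] [0.49894853 0.25024172 0.35925844] [-1.79934287e+02 -9.87421812e-02 -1.79990712e+02] 0.005401728573306071
red 29 [0.495  0.2457 0.1929] z 0.186 0.2
red 72 [0.4949 0.2458 0.2196] z 0.201 0.24
red 64 [0.4961 0.2456 0.2609] z 0.241 0.279
red 57 [0.4961 0.246  0.3021] z 0.281 0.319
red 55 [0.496  0.2465 0.3377] z 0.32 0.354
neck 184 ((507.5473327636719, 249.02676391601562), 32.17902374267578)
teal 52 [0.528  0.247  0.1362] z 0.121 0.16
teal 43 [0.5334 0.2474 0.1841] z 0.16 0.2
teal 22 [0.5373 0.2484 0.2098] z 0.201 0.218
neck 181 ((507.972900390625, 249.1865997314453), 31.917865753173828)
```

```bash
python3 -m inch '[[0,0,0.035,0,0,0,1],[0,0,0.07,0,0,0,1],[0,0,0.1,0,0,0,1],[0,0,0.13,0,0,0,1],[0,0,0.155,0,0,0,1],[0,0,0.172,0,0,0,1],[0.006,0,0.173,0,-0.035,0,1],[0.013,0,0.174,0,-0.075,0,1],[0.013,0,0.174,0,-0.075,0,1],[0.013,0,0.174,0,-0.075,0,1]]'
```

```text
time: 16.27
ee_pos: [0.4852, 0.2502, 0.1879]
tcp_rot: [179.9, 4.4, -180.0]
wrist_force: [1.1, -1.3, 0.2]
opening: 0.0054
```

No contact force, so releasing.

```bash
python3 -m inch '[[0,0,0.003,0,0,0,1],[0,0,0.003,0,0,0,0.65],[0,0,0.003,0,0,0,0.65],[0,0,0.003,0,0,0,0.65],[0,0,-0.02,0,0,0,0.6],[0,0,-0.05,0,0,0,0.6],[0,0,-0.09,0,0,0,0.6],[0,0,-0.13,0,0,0,0.6],[0,0,-0.13,0,0,0,0.6]]'
python3 - <<'E'
from h import *
from workcell import telemetry
s=telemetry.get_obs();print(s['q'],s['ee_pos'],s['tcp_rot'],s['opening'])
p=held('red',(.44,.55,.2,.3)); held('teal')
cv2.imwrite('pics/s4.png',cv2.resize(p[100:300,210:410],(600,600))[:,:,::-1])
E
```

```text
time: 17.02
ee_pos: [0.4764, 0.2515, 0.3242]
tcp_rot: [179.7, 4.8, -180.0]
wrist_force: [1.9, 0.5, 2.3]
opening: 0.0339
[ 28.91610415   2.11736093  17.48454817 101.03908349  -2.05910221
  28.79536392] [0.47639515 0.25146034 0.32421431] [ 179.71516784    4.78365705 -179.96897441] 0.03394897104564191
red 44 [0.488  0.2465 0.1392] z 0.122 0.16
red 54 [0.4844 0.2478 0.1833] z 0.16 0.2
red 28 [0.4822 0.2482 0.2101] z 0.201 0.219
neck 153 ((507.8805847167969, 248.98471069335938), 32.35589599609375)
teal 50 [0.5278 0.2461 0.1365] z 0.121 0.159
teal 45 [0.5331 0.2471 0.1838] z 0.16 0.2
teal 21 [0.536  0.2479 0.2101] z 0.2 0.219
neck 155 ((510.69671630859375, 248.32676696777344), 34.11438751220703)
```

View pics/s4.png

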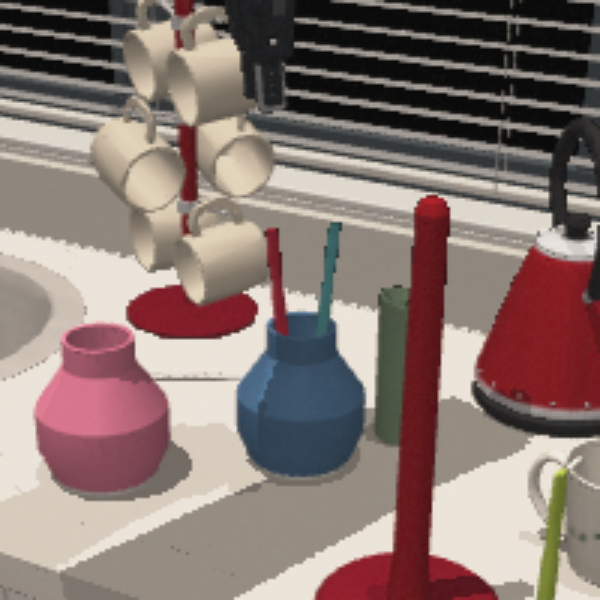

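Red and teal form a V at (275,235) and (335,230), leaving the middle free. Now lime.

```bash
python3 -m inch '[[0.115,-0.19,-0.009,0,0.075,0,0.5],[0.115,-0.19,-0.009,0,0.075,0,0.5],[0.115,-0.19,-0.009,0,0.075,0,0.5],[0.115,-0.19,-0.009,0,0.075,0,0.5],[0.115,-0.19,-0.009,0,0.075,0,0.5],[0.115,-0.19,-0.009,0,0.075,0,0.5],[0.115,-0.19,-0.009,0,0.075,0,0.5],[0.115,-0.19,-0.009,0,0.075,0,0.5]]'
python3 -m inch '[[0,-0.04,0,0,0,0,0.5],[0,-0.08,0,0,0,0,0.5],[0,-0.12,0,0,0,0,0.5],[-0.163,-0.25,0,0,0,0,0.5],[-0.163,-0.25,0,0,0,0,0.5],[-0.163,-0.25,0,0,0,0,0.5],[-0.163,-0.25,0,0,0,0,0.5],[-0.163,-0.25,0.04,0,0,0,0.5],[-0.163,-0.25,0.07,0,0,0,0.5],[-0.163,-0.25,0.07,0,0,0,0.5],[-0.163,-0.25,0.07,0,0,0,0.5]]'
python3 - <<'E'
from h import *
from workcell import telemetry
s=telemetry.get_obs();print(s['q'],s['ee_pos'],s['tcp_rot'],s['opening'])
held('lime',(.4,.56,-.3,-.12))
E
```

```text
time: 17.78
ee_pos: [0.3603, 0.0603, 0.3157]
tcp_rot: [180.0, -0.0, 179.9]
wrist_force: [0.5, -0.6, -0.3]
opening: 0.0428
time: 18.7
ee_pos: [0.5232, -0.1881, 0.243]
tcp_rot: [179.8, -0.4, -179.9]
wrist_force: [-0.4, 0.3, 1.4]
opening: 0.0427
[-1.97848645e+01  6.53969522e+00  1.30771356e+01  9.69662527e+01
  1.55308639e-02 -1.98578495e+01] [ 0.523158   -0.18811027  0.24301044] [ 179.83972804   -0.39803834 -179.92651643] 0.04271476266678358
lime 12 [ 0.5216 -0.1954  0.0775] z 0.075 0.079
lime 95 [ 0.5216 -0.1953  0.099 ] z 0.08 0.12
lime 94 [ 0.5219 -0.1951  0.14  ] z 0.12 0.16
lime 84 [ 0.5223 -0.1943  0.1797] z 0.161 0.2
lime 51 [ 0.5228 -0.1939  0.2117] z 0.2 0.225
neck 163 ((507.9400634765625, 249.19210815429688), 32.341346740722656)
```

```bash
python3 -m inch '[[-0.001,-0.001,0.03,0,0,0,0.5],[-0.001,-0.001,0.055,0,0,0,0.5],[-0.001,-0.001,0.065,0,0,0,0.5],[-0.001,-0.001,0.065,0,0,0,0.5],[-0.001,-0.001,0.065,0,0,0,0.5],[-0.001,-0.001,0.065,0,0,0,1],[-0.001,-0.001,0.065,0,0,0,1],[-0.001,-0.001,0.065,0,0,0,1],[-0.001,-0.001,0.065,0,0,0,1],[-0.001,-0.001,0.065,0,0,0,1],[-0.001,-0.001,0.065,0,0,0,1]]' 50
python3 -m inch '[[0,0,-0.03,0,0,0,1],[0,0,-0.06,0,0,0,1],[0,0,-0.09,0,0,0,1],[0,0,-0.12,0,0,0,1],[0,0,-0.15,0,0,0,1],[0,0,-0.17,0,0,0,1],[0,0,-0.18,0,0,0,1],[0,0,-0.18,0,0,0,1]]'
python3 - <<'E'
from h import *
from workcell import telemetry
s=telemetry.get_obs();print(s['q'],s['ee_pos'],s['tcp_rot'],s['opening'])
held('lime',(.4,.56,-.3,-.12))
E
```

```text
time: 19.67
ee_pos: [0.5252, -0.1904, 0.1832]
tcp_rot: [-179.9, 0.1, -180.0]
wrist_force: [-0.2, -0.3, 6.2]
opening: 0.0064
time: 20.33
ee_pos: [0.525, -0.1902, 0.3644]
tcp_rot: [-179.9, 0.2, -180.0]
wrist_force: [-0.7, -0.0, -1.0]
opening: 0.005
[-1.99198458e+01  1.18905649e+01  3.32601782e+01  1.11119287e+02
  1.20012398e-03 -1.99626323e+01] [ 0.52500449 -0.19024833  0.36444995] [-179.91566429    0.23569531 -179.95703748] 0.005013047330046488
lime 36 [ 0.5219 -0.1957  0.1947] z 0.189 0.2
lime 138 [ 0.5218 -0.1955  0.2202] z 0.2 0.24
lime 147 [ 0.5218 -0.1948  0.2601] z 0.24 0.28
lime 141 [ 0.5221 -0.1947  0.3011] z 0.28 0.32
lime 143 [ 0.5221 -0.1943  0.3379] z 0.32 0.359
neck 158 ((507.4017028808594, 247.74232482910156), 32.941680908203125)
```

```bash
python3 -m inch '[[0.165,0.14,-0.05,0,0,0,1],[0.165,0.14,-0.05,0,0,0,1],[0.165,0.14,-0.05,0,0,0,1],[0.165,0.14,-0.05,0,0,0,1],[0.165,0.14,-0.05,0,0,0,1],[0.165,0.14,-0.05,0,0,0,1],[0.165,0.14,-0.05,0,0,0,1],[0.165,0.14,-0.05,0,0,0,1]]'
python3 -m inch '[[0,0.04,0,0,0,0,1],[0,0.08,0,0,0,0,1],[0,0.11,0,0,0,0,1],[-0.147,0.289,0,0,0,0,1],[-0.147,0.289,0,0,0,0,1],[-0.147,0.289,0,0,0,0,1],[-0.147,0.289,0,0,0,0,1],[-0.147,0.289,0,0,0,0,1],[-0.147,0.289,0,0,0,0,1],[-0.147,0.289,0,0,0,0,1],[-0.147,0.289,0,0,0,0,1],[-0.147,0.289,0,0,0,0,1]]'
python3 - <<'E'
from h import *
from workcell import telemetry
s=telemetry.get_obs();print(s['q'],s['ee_pos'],s['tcp_rot'],s['opening'])
held('lime');held('red',(.44,.53,.2,.3)); held('teal')
E
```

```text
time: 21.05
ee_pos: [0.3594, -0.05, 0.4111]
tcp_rot: [-180.0, 0.1, -179.9]
wrist_force: [0.8, 0.0, -0.9]
opening: 0.0051
time: 22.05
ee_pos: [0.5071, 0.2385, 0.4099]
tcp_rot: [-179.9, -0.1, -180.0]
wrist_force: [-0.9, -0.3, -0.3]
opening: 0.0055
[ 2.51930862e+01  1.67802537e+01  4.49792790e+01  1.18346863e+02
 -1.26041260e-02  2.51780110e+01] [0.50706789 0.23846402 0.40988008] [-1.79925698e+02 -1.28429915e-01 -1.79984992e+02] 0.005463168605065914
lime 71 [0.504  0.2336 0.2581] z 0.24 0.279
lime 84 [0.5054 0.2347 0.3007] z 0.28 0.319
lime 85 [0.5049 0.2345 0.3401] z 0.32 0.359
lime 85 [0.505  0.2347 0.3793] z 0.36 0.399
neck 156 ((508.45068359375, 246.98153686523438), 33.103206634521484)
red 42 [0.4877 0.2468 0.1418] z 0.122 0.16
red 52 [0.4847 0.2478 0.1832] z 0.161 0.2
red 29 [0.4822 0.2489 0.2103] z 0.2 0.218
neck 158 ((507.327880859375, 248.13363647460938), 31.385778427124023)
teal 57 [0.5282 0.2464 0.1367] z 0.12 0.159
teal 49 [0.5315 0.2474 0.1817] z 0.163 0.2
teal 28 [0.5357 0.2479 0.2093] z 0.2 0.219
neck 157 ((507.690185546875, 249.0052032470703), 32.001766204833984)
```

```bash
python3 -m inch '[[-0.002,0,0.035,0,0,0,1],[-0.002,0,0.07,0,0,0,1],[-0.002,0,0.1,0,0,0,1],[-0.002,0,0.12,0,0,0,1],[-0.002,0,0.14,0,0,0,1],[-0.002,0,0.16,0,0,0,1],[-0.002,0,0.175,0,0,0,1],[-0.002,0,0.175,0,0,0,1]]'
python3 - <<'E'
from h import *
p=held('lime')
cv2.imwrite('pics/s5.png',cv2.resize(p[100:300,210:410],(600,600))[:,:,::-1])
E
```

```text
time: 22.87
ee_pos: [0.5071, 0.2377, 0.2341]
tcp_rot: [-179.9, -0.2, -180.0]
wrist_force: [-0.3, -0.4, -1.4]
opening: 0.0049
lime 47 [0.5048 0.2327 0.1415] z 0.126 0.16
lime 64 [0.5049 0.2335 0.181 ] z 0.16 0.199
lime 41 [0.505  0.2339 0.213 ] z 0.2 0.227
neck 122 ((507.8310546875, 249.15396118164062), 32.424583435058594)
```

View pics/s5.png

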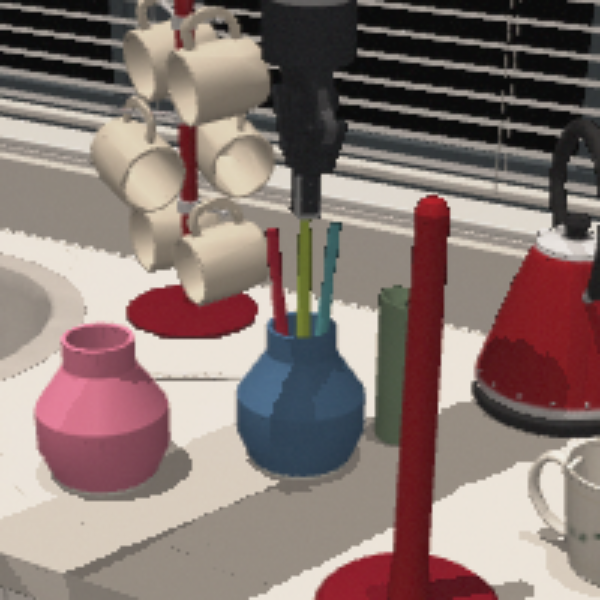

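Lime at (303,250) is inside the neck, between red and teal, with no side force. Lowering the rest and tilting it slightly towards −y.

```bash
python3 -m inch '[[0,0,0.02,0,0,0,1],[0,0,0.035,0,0,0,1],[0,0,0.046,0,0,0,1],[0,-0.005,0.047,-0.03,0,0,1],[0,-0.01,0.049,-0.06,0,0,1],[0,-0.01,0.049,-0.06,0,0,1],[0,-0.01,0.049,-0.06,0,0,1]]'
```

```text
time: 23.5
ee_pos: [0.5086, 0.2284, 0.1888]
tcp_rot: [176.6, 0.1, 180.0]
wrist_force: [-0.2, -0.1, -0.6]
opening: 0.0052
```

```bash
python3 -m inch '[[0,0,0.006,0,0,0,1],[0,0,0.006,0,0,0,1],[0,0,0.006,0,0,0,0.65],[0,0,0.006,0,0,0,0.65],[0,0,0.006,0,0,0,0.65],[0,0,-0.02,0,0,0,0.65],[0,0,-0.05,0,0,0,0.65],[0,0,-0.09,0,0,0,0.65],[0,0,-0.14,0,0,0,0.65],[0,0,-0.16,0,0,0,0.65],[0,0,-0.16,0,0,0,0.65]]'
python3 -m inch '[[0.15,-0.1,-0.04,0.06,0,0,0.5],[0.15,-0.1,-0.04,0.06,0,0,0.5],[0.15,-0.1,-0.04,0.06,0,0,0.5],[0.15,-0.1,-0.04,0.06,0,0,0.5],[0.15,-0.1,-0.04,0.06,0,0,0.5],[0.15,-0.1,-0.04,0.06,0,0,0.5],[0.15,-0.1,-0.04,0.06,0,0,0.5],[0.15,-0.1,-0.04,0.06,0,0,0.5],[0.15,-0.1,-0.04,0.06,0,0,0.5]]'
python3 - <<'E'
from h import *
p=held('lime');held('red',(.44,.53,.2,.3)); held('teal'); q,e=optics.camera('top')
cv2.imwrite('pics/s6.png',np.hstack([cv2.resize(p[150:400,210:460],(400,400)),cv2.resize(q[120:320,180:380],(400,400))])[:,:,::-1])
E
```

```text
time: 24.42
ee_pos: [0.5089, 0.2194, 0.3538]
tcp_rot: [176.4, 0.5, -180.0]
wrist_force: [0.2, -0.7, -0.1]
opening: 0.03
time: 25.17
ee_pos: [0.3591, 0.1174, 0.3803]
tcp_rot: [-180.0, -0.1, -179.9]
wrist_force: [-1.0, 0.7, -0.8]
opening: 0.0428
lime 44 [0.5076 0.2258 0.1435] z 0.128 0.159
lime 49 [0.5079 0.2242 0.1809] z 0.161 0.199
lime 32 [0.5079 0.2233 0.2092] z 0.201 0.22
neck 129 ((508.5567321777344, 248.90487670898438), 32.09219741821289)
red 45 [0.4883 0.2471 0.141 ] z 0.122 0.16
red 52 [0.4845 0.2472 0.1835] z 0.161 0.198
red 32 [0.4813 0.2482 0.209 ] z 0.2 0.219
neck 130 ((508.8465576171875, 248.1329345703125), 32.7999267578125)
teal 57 [0.5278 0.2466 0.1356] z 0.121 0.16
teal 52 [0.5325 0.248  0.1815] z 0.16 0.199
teal 24 [0.5357 0.2481 0.2085] z 0.2 0.218
neck 133 ((508.97601318359375, 248.869384765625), 32.54513168334961)
```

View pics/s6.png

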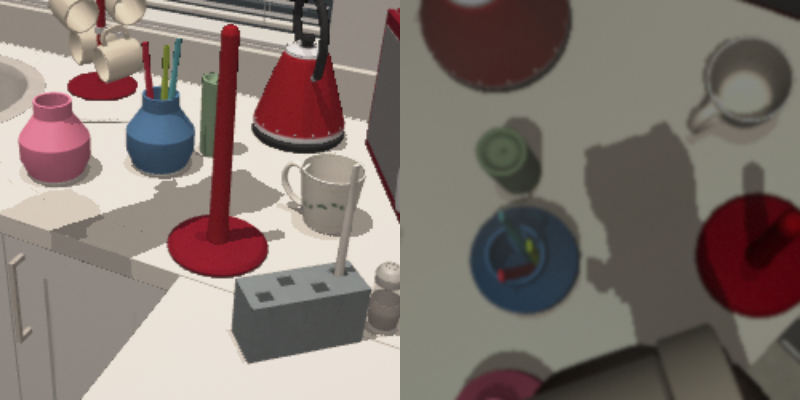

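The three stirrers stand in the jar (side crop 145–178, 45–90), the white one is alone in the stand at (350,200), and the other objects haven't moved. The gripper is clear, so I'm handing in.

```bash
python3 -c "
from workcell import order
print(order.job_done())"
```

```text
the job is handed in; nothing more can be done
None
```

I moved the teal, then the red, then the lime stirrer from the stand into the blue jar through its neck. I handed the job in at about 25 s with the gripper clear of everything.

The last images show each top at 0.218–0.220 m, which means all three stand on the jar's inner floor. They lean apart against the neck, and the measured neck centre stayed within about 2 mm. The white stirrer is still in the stand, and the pole, candle, mug, pepper shaker and pink jar look undisturbed. I didn't check the spoon in the last pictures. No check failed, and the highest wrist force reported at the end of a move was about 8 N, while gripping.

I made one detour: I first turned the wrist to an angle that would have been out of its range at the jar. I turned it back before touching anything, which cost about 2 s.

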